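# Seat and lock a cover plate on an inclined assembly fixture

### The arm

A 6-joint arm with a two-finger parallel gripper is mounted at the origin on the work surface. World frame = base frame: x ahead of the robot, y to its left, z up, the work surface at z = 0. Lengths are in m, angles in rad, forces in N, time in s.
With the tool pointing down it reaches from about 0.3 to 0.875 m from the base axis. Payload 6.4 kg.
Tool frame: the origin (TCP) lies at the very end of the fingers, on their centre line; the grasp point (between the pads) lies 19 mm behind it; z points along the fingers, y is the line along which they close (so a half turn about z gives the same grasp; the last joint's range is limited). The gripper opens to 88 mm and grips with 3 to 60 N. Pads are 18 mm wide; open, the fingers measure 123 mm over their backs; the gripper's body (75 mm by 187 mm) begins 45 mm behind the grasp point.
Start: joints at [1.061, 0.181, 1.607, -0, 1.354, -0.206], TCP at [0.172, 0.549, 0.239] pointing down, gripper open.
Joint ranges: [-2.99, 2.99], [-0.89, 2.07], [0.3, 2.58], [-1.14, 4.28], [0, 2.63], [-3.12, 3.12]. Speed limits (rad/s): [2.57, 2.57, 3.01, 3.14, 3.14, 3.14].

### API

Orientations are given as a rotation vector (axis times angle).
In Python, from bench import robot gives the robot as it stands. The module is installed in compiled form; this text tells all that it offers.
- The arm moves only by the shell command python3 -m creep 'ROWS' [FORCE]. ROWS is JSON, a list of rows, each an object with "travel": the shift along the tool's x, y, z each as a share of 750 mm, from -1 to 1, a list of three; "rotation": the turn, a rotation vector about the tool's x, y, z each as a share of pi/4 rad, from -1 to 1, a list of three; "claw": the closure, from 0 (fully open) to 1 (shut). A call has 1 to 10 rows; each row shifts and turns the commanded pose from where the row before left it, along the tool's axes as they then stand; what a row does not reach is not made up. A row lasts 1/8 s, in which the tool goes at most 62.5 mm and 10.7 degrees, less where a joint would pass 70% of its speed; a pose out of reach is approached as far as the arm can. A call with a number of a shift or a turn outside -1 to 1 is refused whole. A call with a gripper value outside its range is refused whole. The fingers move at their own pace and stop on an object; FORCE is the grip in N (left out, the last holds). Time passes only in rows, so rows that do not move let the fingers close. It gives the time, the measured TCP pose, the force, the opening and the grip force at its end, in the units of the state.
- robot.state(): the state, without advancing time (a new reading comes with each control period).
- robot.read_camera(name): name is "scene" or "top"; returns the picture (420x560x3 uint8, blue, green, red); there is no depth.
- robot.get_calibration(name): a dict with "mtx" (3x3 intrinsics, pixels), "extrinsics" (4x4, takes a point from camera to world coordinates). Camera axes: x right, y up, looking along -z (the intrinsics and any distortion apply to the point x, -y, -z); pixel columns grow to the right and rows downward; lengths in m; the calibration is good to about 2 mm. A picture is of the moment at which its call begins. get_calibration takes no time and is no camera call.
- robot.hand_in(): hands the job in; it is judged then, once.
The state is a dict: "t": time; "joints": joint angles; "qd": joint speeds; "effort": joint torques, N m; "tool_pos": TCP position; "ee_rot": TCP orientation; "ft_force": force on the tool from outside, world axes, zero at the start; "torque": the same for the moment, N m; "gripper_width": finger opening in m; "grasp_force": force on a finger pad.
Only numpy, scipy, OpenCV 4.12 (cv2) and the standard library are available. Lean on these libraries where they do the work, as an engineer would, in place of code of your own. Each camera call takes 0.05 s, during which the arm holds its last target. There are 200 camera calls.

### The job

Take the drilled aluminium cover plate by its grip bar and lower it gently over the pins of the inclined fixture until it rests flush on it; do not drop it on. Then use the mallet, never the gripper itself, to drive the fixture's tall locking pin fully down, and stand the mallet back upright on its head on the bench, leaving the other things on the bench where they are.

Things in the scene. Friction and masses are not known exactly. Their poses are not given: they have to be found in the camera images.
- plate: Loose aluminium cover plate, 0.32 kg, flat on the bench: 76 (x) x 124 (y) x 10 mm (z). Origin: centre of its underside, z up. A grip bar stands on its centre. Three through holes: two of 12 mm at (x,y) = (-20,-46) and (-20,+46) mm along one long edge, one of 17 mm at (+22,+46) mm; the fourth corner has none.
- plate_grip (a point): Middle of the plate's grip bar, 32 mm above the plate's underside. The bar is 14 mm thick (plate x), 44 mm long (plate y) and reaches from 10 to 46 mm above the underside.
- seat (a point): Grey sloping seat face, 84 (x) x 132 (y) mm, of a fixture fixed to the bench (base 112 x 136 mm). Origin: centre of the face, 55 mm above the bench. z: its normal, leaning 30 degrees from vertical towards the low front edge, which roughly faces the robot; x up the slope, y level. The plate is seated when its frame coincides with this one, pins through its holes.
- pin_a (a point): Tip of one fixed steel locating pin, at (-20,-46) mm on the seat, standing along the seat's z: 10 mm diameter up to 12 mm above the face, then tapering to a tip at 18 mm.
- pin_b (a point): Tip of the other, equal locating pin, at (-20,+46) mm on the seat.
- lock_top (a point): Centre of the top of the taller locking pin, a steel pin of 12 mm diameter at (+22,+46) mm on the seat, sliding along the seat's z and passing through the plate's 17 mm hole. Its top is 26 mm above the seat face when fully up, 14 mm when fully down.
- lock_pin (a joint): How far the locking pin is driven down, m: 0 fully up, 0.012 fully down on its stop. It is stiff: takes about 6 N and stays where it is left.
- mallet: Loose small mallet, 0.16 kg, standing upright on its head: white nylon head 34 mm diameter and 40 mm high, below a round wooden handle 16 mm (bottom) to 20 mm (top) in diameter, from 40 to 115 mm height. Origin: centre of the striking face, the flat underside of the head; z along the handle.
- dish: Bystander: white ceramic dish, 56 mm diameter, 18 mm high; origin under its centre.
- screwdriver: Bystander: screwdriver lying flat, 150 mm long along its x.
- oil_bottle: Bystander: small clear bottle, 32 mm diameter, 85 mm high; origin under its centre.
- loupe: Bystander: black eye loupe, 36 mm diameter, 32 mm high; origin under its centre.
- parts_box: Bystander: clear box 60 x 45 x 18 mm with four small black blocks on top, 24 mm high in all; origin under its centre.
- paper_cup: Bystander: paper cup, 72 mm diameter at the rim, 85 mm high; origin under its centre.
- glue_jar: Bystander: amber jar with a cap, 48 mm diameter, 55 mm high; origin under its centre.
There are look-alikes about, which are no part of the job. What is shaped like the mallet but pink is not meant. There is more than one size of the plate; the job needs the larger.

How it is judged:
On the way, in this order (a step that is already met when the one before it is completed fails the run):
1. the plate is over the pins and flush on the seat, the locking pin still up (distance between plate and seat below 0.004 m and z of plate in the frame of seat below 0.002 m and angle between the z axis of plate and the z axis of seat, either way round below 0.035 rad and value of joint lock_pin below 0.006 m), for 0.2 s.
2. the locking pin is driven down (over 10 of its 12 mm) by the mallet's face, the plate flush (distance between plate and seat below 0.004 m and z of plate in the frame of seat below 0.002 m and angle between the z axis of plate and the z axis of seat, either way round below 0.035 rad and value of joint lock_pin above 0.01 m and distance between mallet and lock_top below 0.02 m), for 0.05 s.
At the end, for the whole second after the job is handed in: The plate lies on the seat, pins through its holes: its frame within 4 mm of the seat's, within 2 mm above the face and parallel within 2 degrees; the locking pin is down by more than 10 mm of its 12; the mallet stands upright (within 4.5 degrees) on its head on the bench; both are at rest (distance between plate and seat below 0.004 m and z of plate in the frame of seat below 0.002 m and angle between the z axis of plate and the z axis of seat, either way round below 0.035 rad and value of joint lock_pin above 0.01 m and height (world z) of mallet below 0.004 m and angle between mallet's own z axis and vertical below 0.08 rad and linear speed of each of mallet, plate below 0.02 m/s); the robot touches nothing.
It fails at once if the gripper or arm presses the locking pin (contact force between any of the fingers, the arm and lock_pin above 2 N).
It fails at once if the plate is dropped or slammed onto the fixture (faster than 0.4 m/s within 25 mm of its seat) (distance between plate and seat below 0.025 m and linear speed of plate above 0.4 m/s).
It fails at once if a bystander is pushed more than 30 mm from its place (distance of any of dish, screwdriver, oil_bottle, loupe, parts_box, paper_cup, glue_jar from where it was at the start of the episode above 0.03 m).
It also fails if it takes over 64 s, if anything falls off the work surface, if the arm or the gripper's body presses on something with over 40 N, if the wrist force passes 120 N, or if a joint passes its speed limit or range.

## Working session

There is one attempt and no reset: what is moved stays moved. The work goes in short steps, Python scripts to look and compute and a shell command to move; the robot and the scene stay as the last step left them, time stands still between calls to the robot, and variables do not carry over. Pictures are saved under pics/ and viewed, at most 10 in all, crops included, and the job is handed in when it is done.

```bash
mkdir -p pics; python3 - <<'E'
from bench import robot
import cv2,numpy as np
for n in("scene","top"):
    cv2.imwrite(f"pics/{n}0.png",robot.read_camera(n)); c=robot.get_calibration(n); print(n,np.round(c["mtx"],1).tolist(),np.round(c["extrinsics"],3).tolist(),c.keys())
s=robot.state(); print(s)
E
```

```text
scene [[427.2, 0.0, 279.6], [0.0, 427.2, 216.5], [0.0, 0.0, 1.0]] [[-0.182, -0.786, 0.591, 1.14], [0.983, -0.142, 0.114, 0.072], [-0.006, 0.602, 0.799, 0.859], [0.0, 0.0, 0.0, 1.0]] dict_keys(['mtx', 'extrinsics'])
top [[476.4, 0.0, 283.6], [0.0, 476.4, 207.7], [0.0, 0.0, 1.0]] [[0.019, 0.983, -0.182, 0.346], [-1.0, 0.016, -0.018, -0.058], [-0.015, 0.183, 0.983, 1.287], [0.0, 0.0, 0.0, 1.0]] dict_keys(['mtx', 'extrinsics'])
{'t': 0.1, 'joints': array([ 1.06070195e+00,  1.81433915e-01,  1.60793350e+00, -1.86925840e-06,
        1.35381012e+00, -2.06290201e-01]), 'qd': array([-0.00056949,  0.00019121, -0.0021097 , -0.00068352, -0.00213146,
        0.00198462]), 'effort': array([ 1.05178260e-03, -4.34824455e+01, -3.42694438e+01,  7.03830435e-02,
        3.40422825e-02, -7.81531776e-05]), 'tool_pos': array([0.17174256, 0.54823066, 0.23790638]), 'ee_rot': array([-4.75296799e-01, -3.10486905e+00,  2.33212405e-03]), 'ft_force': array([ 0.3166529 , -0.04974012,  0.28454655]), 'torque': array([ 0.00149633, -0.0063684 , -0.0025542 ]), 'grasp_force': 0.0, 'gripper_width': 0.08787185905794119}
```

View pics/scene0.png

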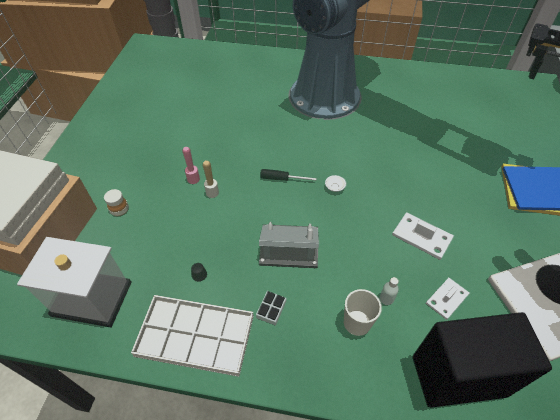

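View pics/top0.png

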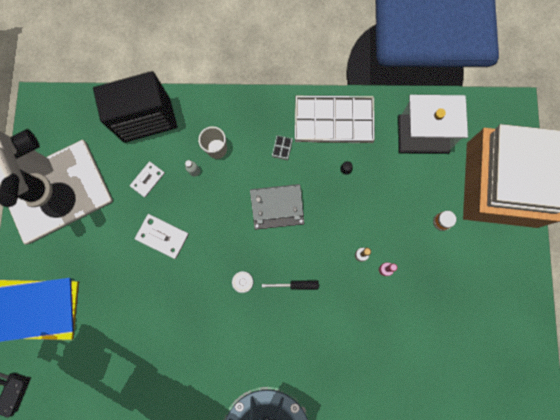

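The scene view shows the large plate near (423,235), the fixture near (290,245) and the wooden mallet at (211,180). In the top view they are at (161,236), (277,206) and (363,254). I'll enlarge these areas.

```bash
python3 - <<'E'
import cv2,numpy as np
def crop(n,cx,cy,w,h,s):
    im=cv2.imread(f"pics/{n}0.png"); a=im[cy-h//2:cy+h//2,cx-w//2:cx+w//2]
    a=cv2.resize(a,None,fx=s,fy=s,interpolation=cv2.INTER_CUBIC)
    for k in range(0,w,10): cv2.line(a,(k*s,0),(k*s,6 if k%50 else 12),(0,255,255),1)
    for k in range(0,h,10): cv2.line(a,(0,k*s),(6 if k%50 else 12,k*s),(0,255,255),1)
    return a
# crops 66x50 at 6x -> 396x300
r1=np.hstack([crop("top",161,236,66,50,6),crop("top",277,206,66,50,6)])
r2=np.hstack([crop("scene",423,235,66,50,6),crop("scene",290,245,66,50,6)])
cv2.imwrite("pics/crop0.png",np.vstack([r1,r2]))
E
```

```text
(no output)
```

View pics/crop0.png

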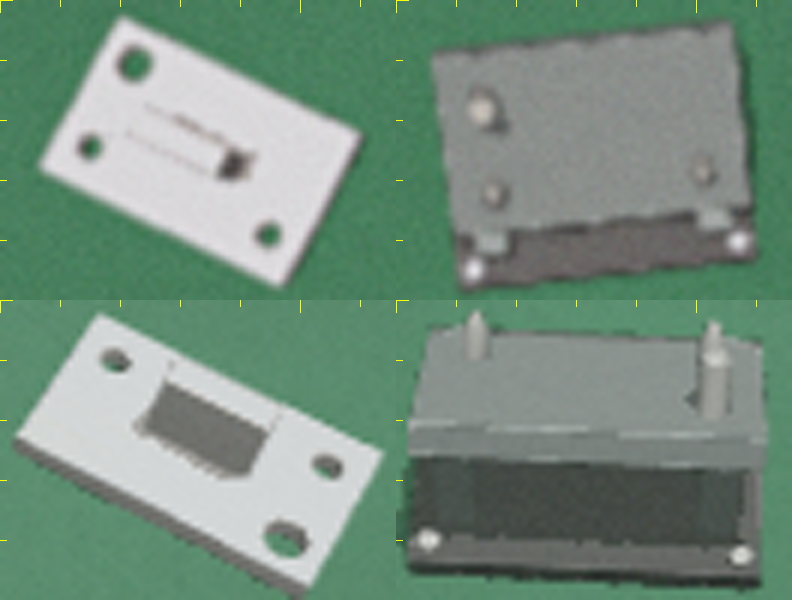

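Top view crop: the plate's holes are at about (150.5,221.5) for the big one and (143,235.5) and (172.7,250.2) for the small ones. The pins are at lock (258.3,199.3), b (260.5,213.2) and a (295.2,209.5). I'll fit the poses to the labelled points in both views.

```bash
cat > h.py <<'E'
from bench import robot
import cv2,numpy as np
from scipy.optimize import least_squares
from scipy.spatial.transform import Rotation as R
CAL={n:robot.get_calibration(n) for n in("scene","top")}
def proj(n,P):
    E=CAL[n]["extrinsics"]; p=(np.atleast_2d(P)-E[:3,3])@E[:3,:3]; p=p*[1,-1,-1]
    q=p@CAL[n]["mtx"].T; return q[:,:2]/q[:,2:]
def ray(n,uv,z):
    E=CAL[n]["extrinsics"]; d=np.linalg.solve(CAL[n]["mtx"],[uv[0],uv[1],1])*[1,-1,-1]; d=E[:3,:3]@d
    return E[:3,3]+d*(z-E[2,3])/d[2]
def tri(uv):  # {cam:uv} -> point
    f=lambda P:np.concatenate([(proj(n,P)[0]-u) for n,u in uv.items()])
    r=least_squares(f,[.5,0,.05]); return r.x,np.abs(r.fun).max()
def seatT(p): # x,y,yaw
    Rz=R.from_euler('z',p[2])*R.from_euler('y',-30,degrees=True); return Rz,np.array([p[0],p[1],.055])
def plan(Rt,pt):
    """tool-axis shift (shares) and turn (shares) from the present measured pose to the target"""
    s=robot.state(); R0=R.from_rotvec(s["ee_rot"]); d=R0.inv().apply(pt-s["tool_pos"])/.75
    w=(R0.inv()*Rt).as_rotvec()/(np.pi/4); return np.round(d,4),np.round(w,4)
E
cat > m.py <<'E'
from h import *
# plate
F={"top":{(22,46,10):(150.5,221.5),(-20,46,10):(143,235.5),(-20,-46,10):(172.7,250.2)},
"scene":{(22,46,10):(437.7,249.7),(-20,46,10):(444.7,237.8),(-20,-46,10):(409.3,220)}}
S={"top":{(22,46,26):(258.3,199.3),(-20,46,16):(260.5,213.3),(-20,-46,16):(295.2,209.6),(42,66,0):(250,190.2),(42,-66,0):(300.2,184.8),(-42,-66,0):(303,215.2),(-42,66,0):(253.8,220.2)},
"scene":{(22,46,26):(310,229.3),(-20,46,18):(309.8,223.7),(-20,-46,18):(270.3,222),(42,66,0):(318.7,242.3),(42,-66,0):(259.3,241)}}
def fit(D,T,x0):
    def f(p):
        Ro,t=T(p); return np.concatenate([(proj(n,Ro.apply(np.array(k)/1000.)+t)[0]-v) for n in D for k,v in D[n].items()])
    r=least_squares(f,x0,loss='soft_l1'); return r.x,f(r.x).reshape(-1,2)
for cams in(["top"],["scene"],["top","scene"]):
    p,r=fit({c:F[c] for c in cams},lambda p:(R.from_euler('z',p[2]),np.array([p[0],p[1],0])),[.45,.25,.5]); print(cams,"plate",p.round(4),r.round(1).tolist())
    p,r=fit({c:S[c] for c in cams},seatT,[.45,0,0]); print(cams,"seat",p.round(4),r.round(1).tolist())
# mallet by colour
for n,(cx,cy) in {"top":(363,254),"scene":(211,180)}.items():
    im=cv2.imread(f"pics/{n}0.png")[cy-25:cy+25,cx-14:cx+14]; h=cv2.cvtColor(im,cv2.COLOR_BGR2HSV)
    for nm,m in(("wood",cv2.inRange(h,(8,70,90),(28,255,255))),("head",cv2.inRange(h,(0,0,150),(179,50,255)))):
        k,_,st,c=cv2.connectedComponentsWithStats(m); 
        for i in range(1,k):
            if st[i,4]>8: print(n,nm,(st[i,:2]+[cx-14,cy-25]),st[i,2:],(c[i]+[cx-14,cy-25]).round(1))
E
python3 m.py
```

```text
['top'] plate [ 0.4994  0.2949 -0.4354] [[-0.0, 0.1], [-0.0, -0.1], [0.1, 0.0]]
['top'] seat [ 0.5881 -0.0172  0.122 ] [[0.1, 0.3], [-0.2, 0.2], [0.0, 0.3], [-0.0, -0.2], [0.2, -0.0], [0.0, -0.4], [-0.0, -0.2]]
['scene'] plate [ 0.503   0.3005 -0.4356] [[0.0, 0.2], [0.0, -0.1], [-0.0, -0.1]]
['scene'] seat [ 0.5897 -0.0122  0.1323] [[0.3, -1.1], [-0.0, 0.1], [-0.3, 0.3], [0.3, 0.8], [-0.3, -0.2]]
['top', 'scene'] plate [ 0.5013  0.2987 -0.4357] [[-1.4, -0.6], [-1.4, -0.9], [-1.3, -0.7], [-0.8, -0.6], [-0.8, -0.8], [-0.8, -0.7]]
['top', 'scene'] seat [ 0.5887 -0.0149  0.1298] [[-0.8, 0.2], [-1.0, 0.1], [-0.8, -0.1], [-1.0, -0.2], [-0.9, -0.4], [-0.7, -0.8], [-0.7, -0.3], [-0.9, -1.6], [-1.1, -0.4], [-1.3, -0.3], [-0.9, 0.3], [-1.5, -0.9]]
top wood [363 248] [ 8  8 46] [366.7 251.3]
top head [356 248] [13 13 78] [361.  254.7]
scene wood [203 161] [ 10  24 146] [207.9 171.9]
scene head [204 179] [13 10 61] [210.4 183.9]
```

```bash
python3 -m creep '[{"travel":[0,0,0],"rotation":[0,0,0.217],"claw":0},{"travel":[0,0,0],"rotation":[0,0,0.217],"claw":0},{"travel":[0,0,0],"rotation":[0,0,0.217],"claw":0},{"travel":[0,0,0],"rotation":[0,0,0.217],"claw":0},{"travel":[0,0,0],"rotation":[0,0,0.217],"claw":0},{"travel":[0,0,0],"rotation":[0,0,0.217],"claw":0},{"travel":[0,0,0],"rotation":[0,0,0.217],"claw":0},{"travel":[0,0,0],"rotation":[0,0,0.217],"claw":0},{"travel":[0,0,0],"rotation":[0,0,0.217],"claw":0},{"travel":[0,0,0],"rotation":[0,0,0.217],"claw":0}]' 40
cat >> h.py <<'E'
PL=(.5012,.2977,-.4355); ST=(.5889,-.0147,.126)
def down(az): return R.from_matrix(np.array([[np.sin(az),np.cos(az),0],[-np.cos(az),np.sin(az),0],[0,0,-1.]]))
# columns: x=(sin,-cos,0), y=(cos,sin,0), z=down
E
python3 - <<'E'
from h import *
print(down(PL[2]).as_matrix(),np.linalg.det(down(PL[2]).as_matrix())); print(plan(down(PL[2]),np.array([PL[0],PL[1],.1])),robot.state()["joints"])
E
```

```text
t: 1.35
tool_pos: [0.1718, 0.5484, 0.2382]
ee_rot: [2.655, 1.679, -0.001]
ft_force: [0.1, -0.5, -0.7]
gripper_width: 0.088
grasp_force: 0.0Traceback (most recent call last):
  File "<stdin>", line 2, in <module>
  File "h.py", line 22, in down
    def down(az): return R.from_matrix(np.array([[np.sin(az),np.cos(az),0],[-np.cos(az),np.sin(az),0],[0,0,-1.]]))
                         ~~~~~~~~~~~~~^^^^^^^^^^^^^^^^^^^^^^^^^^^^^^^^^^^^^^^^^^^^^^^^^^^^^^^^^^^^^^^^^^^^^^^^^^^^
  File "scipy/spatial/transform/_rotation.pyx", line 1143, in scipy.spatial.transform._rotation.Rotation.from_matrix
ValueError: Non-positive determinant (left-handed or null coordinate frame) in rotation matrix 0: [[-0.42186378  0.90665922  0.        ]
 [-0.90665922 -0.42186378  0.        ]
 [ 0.          0.         -1.        ]].
```

```bash
sed -i 's/\[\[np.sin(az),np.cos(az),0\],\[-np.cos(az)/[[-np.sin(az),np.cos(az),0],[np.cos(az)/; s/^# columns.*//' h.py
python3 - <<'E'
from h import *
print(plan(down(PL[2]),np.array([PL[0],PL[1],.1])),robot.state()["joints"].round(3))
E
```

```text
(array([-0.1136,  0.54  ,  0.1843]), array([-0.0001,  0.0013, -0.0095])) [1.061 0.181 1.608 0.    1.354 1.504]
```

```bash
python3 -m creep '[{"travel":[-0.0126,0.06,0.01],"rotation":[0,0,-0.0095],"claw":0},{"travel":[-0.0126,0.06,0.01],"rotation":[0,0,0],"claw":0},{"travel":[-0.0126,0.06,0.01],"rotation":[0,0,0],"claw":0},{"travel":[-0.0126,0.06,0.01],"rotation":[0,0,0],"claw":0},{"travel":[-0.0126,0.06,0.01],"rotation":[0,0,0],"claw":0},{"travel":[-0.0126,0.06,0.01],"rotation":[0,0,0],"claw":0},{"travel":[-0.0126,0.06,0.01],"rotation":[0,0,0],"claw":0},{"travel":[-0.0126,0.06,0.01],"rotation":[0,0,0],"claw":0},{"travel":[-0.0126,0.06,0.01],"rotation":[0,0,0],"claw":0},{"travel":[0,0,0],"rotation":[0,0,0],"claw":0}]' 40
python3 - <<'E'
from h import *
print(plan(down(PL[2]),np.array([PL[0],PL[1],.013])),robot.state()["joints"].round(3))
E
```

```text
t: 2.6
tool_pos: [0.5062, 0.2999, 0.17]
ee_rot: [2.647, 1.691, -0.003]
ft_force: [-0.0, -0.8, 0.1]
gripper_width: 0.0882
grasp_force: 0.0
(array([-0.0052, -0.0046,  0.2094]), array([-0.001 ,  0.0018,  0.002 ])) [ 3.340e-01  2.800e-01  1.633e+00 -1.000e-03  1.230e+00  7.680e-01]
```

```bash
python3 -m creep '[{"travel":[-0.0052,-0.0046,0.03],"rotation":[0,0,0],"claw":0},{"travel":[0,0,0.04],"rotation":[0,0,0],"claw":0},{"travel":[0,0,0.04],"rotation":[0,0,0],"claw":0},{"travel":[0,0,0.04],"rotation":[0,0,0],"claw":0},{"travel":[0,0,0.03],"rotation":[0,0,0],"claw":0},{"travel":[0,0,0.02],"rotation":[0,0,0],"claw":0},{"travel":[0,0,0.007],"rotation":[0,0,0],"claw":0},{"travel":[0,0,0],"rotation":[0,0,0],"claw":0}]' 40
python3 - <<'E'
from h import *
print(plan(down(PL[2]),np.array([PL[0],PL[1],.013])))
im=np.vstack([cv2.resize(robot.read_camera("top")[196:276,101:221],None,fx=4,fy=4,interpolation=2)[:300],cv2.resize(robot.read_camera("scene")[175:275,363:483],None,fx=4,fy=4,interpolation=2)[:300]])
cv2.imwrite("pics/g1.png",im)
E
```

```text
t: 3.6
tool_pos: [0.4998, 0.3005, 0.0162]
ee_rot: [2.644, 1.697, 0.0]
ft_force: [0.6, -0.0, -0.3]
gripper_width: 0.0881
grasp_force: 0.0
(array([-0.0026,  0.0033,  0.0043]), array([ 0.0001, -0.0002,  0.0076]))
```

View pics/g1.png

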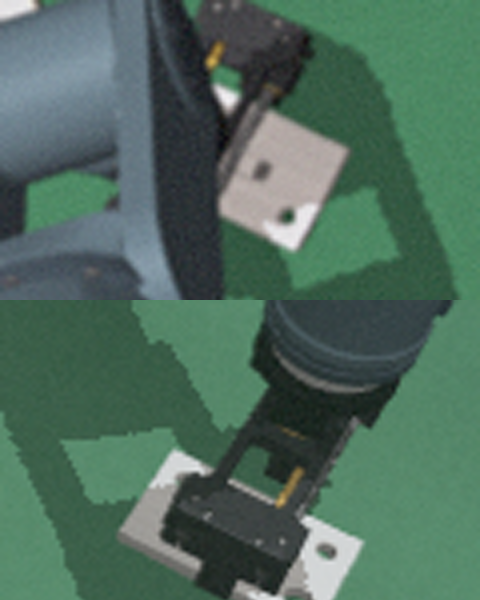

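The fingers stand over the plate and appear to straddle the bar. The plate isn't disturbed. I'll make a fine correction and close.

```bash
python3 -m creep '[{"travel":[-0.0026,0.0033,0.003],"rotation":[0,0,0.0076],"claw":0},{"travel":[0,0,0],"rotation":[0,0,0],"claw":0.5},{"travel":[0,0,0],"rotation":[0,0,0],"claw":1},{"travel":[0,0,0],"rotation":[0,0,0],"claw":1},{"travel":[0,0,0],"rotation":[0,0,0],"claw":1},{"travel":[0,0,0],"rotation":[0,0,0],"claw":1},{"travel":[0,0,0],"rotation":[0,0,0],"claw":1},{"travel":[0,0,0],"rotation":[0,0,0],"claw":1}]' 50
```

```text
t: 4.7
tool_pos: [0.5012, 0.2974, 0.0137]
ee_rot: [2.649, 1.689, -0.0]
ft_force: [0.7, -0.4, 0.9]
gripper_width: 0.02
grasp_force: 0.0
```

```bash
python3 -m creep '[{"travel":[0,0,0],"rotation":[0,0,0],"claw":1},{"travel":[0,0,0],"rotation":[0,0,0],"claw":1},{"travel":[0,0,0],"rotation":[0,0,0],"claw":1}]' 50
```

```text
t: 5.08
tool_pos: [0.5011, 0.2974, 0.0137]
ee_rot: [-2.649, -1.689, 0.0]
ft_force: [-0.1, 1.0, 0.4]
gripper_width: 0.0139
grasp_force: 50.0
```

```bash
cat >> h.py <<'E'
def seat_tool(h,dx=0,dy=0,st=None):
    Ro,t=seatT(st or ST); M=Ro.as_matrix(); return R.from_matrix(np.c_[M[:,1],M[:,0],-M[:,2]]), t+M@[dx,dy,.0137+h]
E
python3 -m creep '[{"travel":[0,0,-0.01],"rotation":[0,0,0],"claw":1},{"travel":[0,0,-0.03],"rotation":[0,0,0],"claw":1},{"travel":[0,0,-0.04],"rotation":[0,0,0],"claw":1},{"travel":[0,0,-0.05],"rotation":[0,0,0],"claw":1},{"travel":[0,0,-0.05],"rotation":[0,0,0],"claw":1},{"travel":[0,0,-0.04],"rotation":[0,0,0],"claw":1},{"travel":[0,0,-0.02],"rotation":[0,0,0],"claw":1},{"travel":[0,0,0],"rotation":[0,0,0],"claw":1}]' 50
python3 - <<'E'
from h import *
Rt,p=seat_tool(.07); print(p,Rt.as_matrix().round(2)); print(plan(Rt,p))
E
```

```text
t: 6.08
tool_pos: [0.5015, 0.2975, 0.1944]
ee_rot: [2.649, 1.688, 0.002]
ft_force: [-0.8, -0.7, -3.7]
gripper_width: 0.0135
grasp_force: 50.0
[ 0.54738177 -0.01995916  0.12748633] [[-0.13  0.86  0.5 ]
 [ 0.99  0.11  0.06]
 [ 0.    0.5  -0.87]]
(array([-0.358 ,  0.234 ,  0.0891]), array([-0.6471,  0.1863, -0.699 ]))
```

```bash
python3 -m creep '[{"travel":[-0.02,0.013,0],"rotation":[0,0,0],"claw":1},{"travel":[-0.04,0.026,0],"rotation":[0,0,0],"claw":1},{"travel":[-0.05,0.0327,0],"rotation":[0,0,0],"claw":1},{"travel":[-0.05,0.0327,0],"rotation":[0,0,0],"claw":1},{"travel":[-0.05,0.0327,0],"rotation":[0,0,0],"claw":1},{"travel":[-0.05,0.0327,0],"rotation":[0,0,0],"claw":1},{"travel":[-0.05,0.0327,0],"rotation":[0,0,0],"claw":1},{"travel":[-0.03,0.02,0],"rotation":[0,0,0],"claw":1},{"travel":[-0.018,0.012,0],"rotation":[0,0,0],"claw":1}]' 50
python3 -m creep '[{"travel":[0,0,0],"rotation":[-0.0809,0.0233,-0.0874],"claw":1},{"travel":[0,0,0],"rotation":[-0.1618,0.0466,-0.1747],"claw":1},{"travel":[0,0,0],"rotation":[-0.1618,0.0466,-0.1747],"claw":1},{"travel":[0,0,0],"rotation":[-0.1618,0.0466,-0.1747],"claw":1},{"travel":[0,0,0],"rotation":[-0.0809,0.0232,-0.0875],"claw":1},{"travel":[0,0,0],"rotation":[0,0,0],"claw":1}]' 50
python3 - <<'E'
from h import *
Rt,p=seat_tool(.06); print(plan(Rt,p))
E
```

```text
t: 7.2
tool_pos: [0.5462, -0.0223, 0.1921]
ee_rot: [-2.649, -1.685, 0.003]
ft_force: [-0.9, 0.2, -4.2]
gripper_width: 0.0132
grasp_force: 50.0
t: 7.95
tool_pos: [0.5454, -0.02, 0.192]
ee_rot: [1.834, 2.056, 0.54]
ft_force: [-0.5, -0.5, -3.2]
gripper_width: 0.0134
grasp_force: 50.0
(array([-0.0006, -0.0394,  0.0897]), array([-0.0178,  0.0019, -0.0149]))
```

```bash
python3 -m creep '[{"travel":[0,-0.013,0.03],"rotation":[-0.0178,0.0019,-0.0149],"claw":1},{"travel":[0,-0.013,0.03],"rotation":[0,0,0],"claw":1},{"travel":[0,-0.0134,0.02],"rotation":[0,0,0],"claw":1},{"travel":[0,0,0.01],"rotation":[0,0,0],"claw":1},{"travel":[0,0,0],"rotation":[0,0,0],"claw":1},{"travel":[0,0,0],"rotation":[0,0,0],"claw":1}]' 50
python3 - <<'E'
from h import *
Rt,p=seat_tool(.06); print(plan(Rt,p))
a=robot.read_camera("top");b=robot.read_camera("scene");cv2.imwrite("pics/t1.png",a);cv2.imwrite("pics/s1.png",b)
c=lambda im,x,y:cv2.resize(im[y-37:y+38,x-50:x+50],None,fx=8,fy=8,interpolation=2)[:300*2]
im=np.hstack([cv2.resize(a[156:256,227:327],None,fx=4,fy=4,interpolation=2),cv2.resize(b[170:270,240:340],None,fx=4,fy=4,interpolation=2)])
cv2.imwrite("pics/a1.png",im)
E
```

```text
t: 8.7
tool_pos: [0.556, -0.0193, 0.1213]
ee_rot: [1.808, 2.056, 0.554]
ft_force: [-0.0, 0.8, -3.1]
gripper_width: 0.0138
grasp_force: 50.0
(array([ 0.0006, -0.0059,  0.0004]), array([0.0055, 0.0016, 0.0031]))
```

View pics/a1.png

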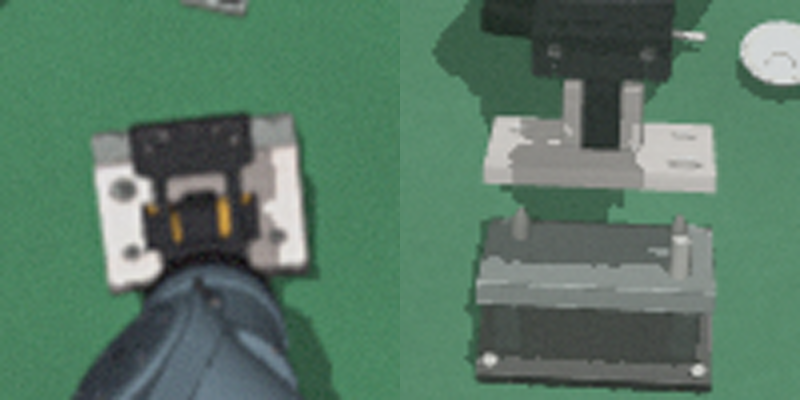

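Both views show the plate parallel to the seat and about 60 mm above it. In the scene view its holes are near (269,203.5), (312,204) and (311,211). In the top view they are near (258,203.5), (260,219) and (296,215). Next I'll compare these with the prediction, removing each camera's bias using the seat.

```bash
cat > chk.py <<'E'
from m import *
print("----")
def check(L,Rp,tp):
    J=[];b=[]
    for n in L:
        Ro,t=seatT(ST); bias=np.mean([proj(n,Ro.apply(np.array(k)/1000.)+t)[0]-v for k,v in S[n].items()],0)
        for k,v in L[n].items():
            P=Rp.apply(np.array(k)/1000.)+tp; e=np.array(v)-(proj(n,P)[0]-bias)
            A=np.c_[[(proj(n,P+Rp.apply(np.eye(3)[i]*1e-3))-proj(n,P))[0] for i in range(3)]].T
            print(n,k,e.round(2)); J.append(A);b.append(e)
        A=np.vstack(J[-len(L[n]):]);y=np.concatenate(b[-len(L[n]):]); print(n,"bias",bias.round(2),"plate offset xy mm",np.linalg.lstsq(A[:,:2],y,rcond=None)[0].round(2))
    print("all xyz mm",np.linalg.lstsq(np.vstack(J),np.concatenate(b),rcond=None)[0].round(2))
def plate_pose():
    s=robot.state(); M=R.from_rotvec(s["ee_rot"]).as_matrix(); Rp=R.from_matrix(np.c_[M[:,1],M[:,0],-M[:,2]]); return Rp,s["tool_pos"]-Rp.apply([0,0,.0137])
E
python3 - <<'E'
from chk import *
L={"top":{(22,46,10):(257.75,203.5),(-20,46,10):(260,219),(-20,-46,10):(296.2,215),(-38,-62,10):(304.5,223),(-38,62,10):(255,228.5)},
"scene":{(22,46,10):(311,210.75),(-20,46,10):(312,203.75),(-20,-46,10):(269,203.5),(38,62,10):(319,212.2),(38,62,0):(319,217.5),(38,-62,0):(261,215.75),(-38,-62,10):(263.75,199.25),(-38,62,10):(318.5,201.5)}}
check(L,*plate_pose())
E
```

```text
['top'] plate [ 0.4994  0.2949 -0.4354] [[-0.0, 0.1], [-0.0, -0.1], [0.1, 0.0]]
['top'] seat [ 0.5881 -0.0172  0.122 ] [[0.1, 0.3], [-0.2, 0.2], [0.0, 0.3], [-0.0, -0.2], [0.2, -0.0], [0.0, -0.4], [-0.0, -0.2]]
['scene'] plate [ 0.503   0.3005 -0.4356] [[0.0, 0.2], [0.0, -0.1], [-0.0, -0.1]]
['scene'] seat [ 0.5897 -0.0122  0.1323] [[0.3, -1.1], [-0.0, 0.1], [-0.3, 0.3], [0.3, 0.8], [-0.3, -0.2]]
['top', 'scene'] plate [ 0.5013  0.2987 -0.4357] [[-1.4, -0.6], [-1.4, -0.9], [-1.3, -0.7], [-0.8, -0.6], [-0.8, -0.8], [-0.8, -0.7]]
['top', 'scene'] seat [ 0.5887 -0.0149  0.1298] [[-0.8, 0.2], [-1.0, 0.1], [-0.8, -0.1], [-1.0, -0.2], [-0.9, -0.4], [-0.7, -0.8], [-0.7, -0.3], [-0.9, -1.6], [-1.1, -0.4], [-1.3, -0.3], [-0.9, 0.3], [-1.5, -0.9]]
top wood [363 248] [ 8  8 46] [366.7 251.3]
top head [356 248] [13 13 78] [361.  254.7]
scene wood [203 161] [ 10  24 146] [207.9 171.9]
scene head [204 179] [13 10 61] [210.4 183.9]
----
top (22, 46, 10) [-0.35 -0.18]
top (-20, 46, 10) [-0.13 -0.4 ]
top (-20, -46, 10) [-0.39 -0.37]
top (-38, -62, 10) [0.93 1.69]
top (-38, 62, 10) [0.33 1.77]
top bias [-0.93 -0.3 ] plate offset xy mm [-1.33 -0.04]
scene (22, 46, 10) [-0.14  0.36]
scene (-20, 46, 10) [1.16 0.28]
scene (-20, -46, 10) [-1.12  1.69]
scene (38, 62, 10) [ 0.21 -1.29]
scene (38, 62, 0) [ 0.49 -0.32]
scene (38, -62, 0) [0.34 0.36]
scene (-38, -62, 10) [-0.    0.49]
scene (-38, 62, 10) [0.8  0.55]
scene bias [-1.05 -0.48] plate offset xy mm [1.56 0.5 ]
all xyz mm [-1.66  0.34 -1.16]
```

```bash
python3 -m creep '[{"travel":[0.0006,-0.0059,0.015],"rotation":[0.0055,0.0016,0.0031],"claw":1},{"travel":[0,0,0.015],"rotation":[0,0,0],"claw":1},{"travel":[0,0,0.01],"rotation":[0,0,0],"claw":1},{"travel":[0,0,0],"rotation":[0,0,0],"claw":1},{"travel":[0,0,0],"rotation":[0,0,0],"claw":1}]' 50
python3 - <<'E'
from h import *
Rt,p=seat_tool(.03); print(plan(Rt,p))
a=robot.read_camera("top");b=robot.read_camera("scene");cv2.imwrite("pics/t2.png",a);cv2.imwrite("pics/s2.png",b)
z=lambda im,x,y,w,h,s:cv2.resize(im[y:y+h,x:x+w],None,fx=s,fy=s,interpolation=2)
A=z(a,240,180,80,60,5); B=z(b,250,192,80,60,10)
cv2.imwrite("pics/a2.png",B);cv2.imwrite("pics/a2t.png",A)
E
```

```text
t: 9.43
tool_pos: [0.5664, -0.0173, 0.0921]
ee_rot: [1.815, 2.059, 0.551]
ft_force: [-0.5, 0.4, -3.5]
gripper_width: 0.0136
grasp_force: 50.0
(array([-0.0004,  0.0014, -0.0003]), array([-0.0015, -0.0008, -0.0004]))
```

View pics/a2.png

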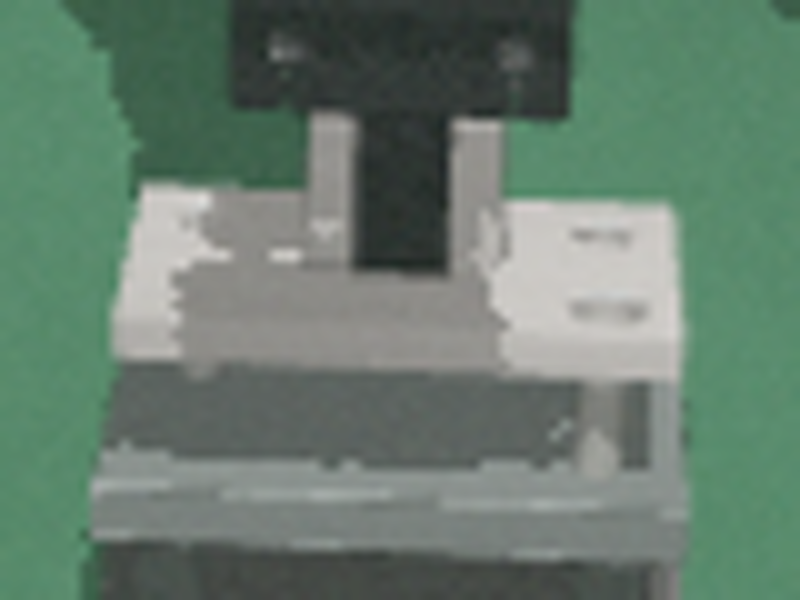

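The scene view shows the plate about 30 mm above the seat. Its underside corners are at (261.2,227.8) and (318.2,229.8). The lock pin is seen just below its hole, with its base at (310,238).

```bash
sed -i 's/^for cams/if __name__=="__main__":\n  for cams/; s/^    p,r=fit/      p,r=fit/; s/^for n,(cx/for n,(cx/' m.py; python3 - <<'E' | sed -n '/----/,$p'
from chk import *
L={"scene":{(22,46,10):(310.7,223),(-20,46,10):(310.2,215.6),(38,62,0):(318.2,229.8),(38,-62,0):(261.2,227.8),(38,62,10):(318.1,226),(-38,-62,10):(264.2,210.3),(-38,62,10):(317.4,212.3)}}
check(L,*plate_pose())
im=cv2.imread("pics/t2.png"); m=cv2.inRange(im,(150,150,150),(255,255,255))[180:245,240:320]
for n,u in (("top",a) for a in ((22,46,10),(-20,46,10),(-20,-46,10),(38,62,10),(-38,62,10))):
    Rp,tp=plate_pose(); print(u,(proj(n,Rp.apply(np.array(u)/1000)+tp)[0]+[.93,.3]).round(1))
cv2.imwrite("pics/a2t.png",cv2.resize(im[180:240,240:320],None,fx=10,fy=10,interpolation=2))
E
```

```text
----
scene (22, 46, 10) [0.06 0.66]
scene (-20, 46, 10) [-0.21  0.63]
scene (38, 62, 0) [ 0.34 -0.01]
scene (38, -62, 0) [0.15 0.41]
scene (38, 62, 10) [-0.02  0.38]
scene (-38, -62, 10) [0.06 0.2 ]
scene (-38, 62, 10) [0.2  0.03]
scene bias [-1.05 -0.48] plate offset xy mm [1.8  0.21]
all xyz mm [ 0.17  0.22 -0.72]
(22, 46, 10) [258.3 201.7]
(-20, 46, 10) [260.2 217.1]
(-20, -46, 10) [295.8 213.2]
(38, 62, 10) [251.2 196.4]
(-38, 62, 10) [254.9 224.2]
```

View pics/a2t.png

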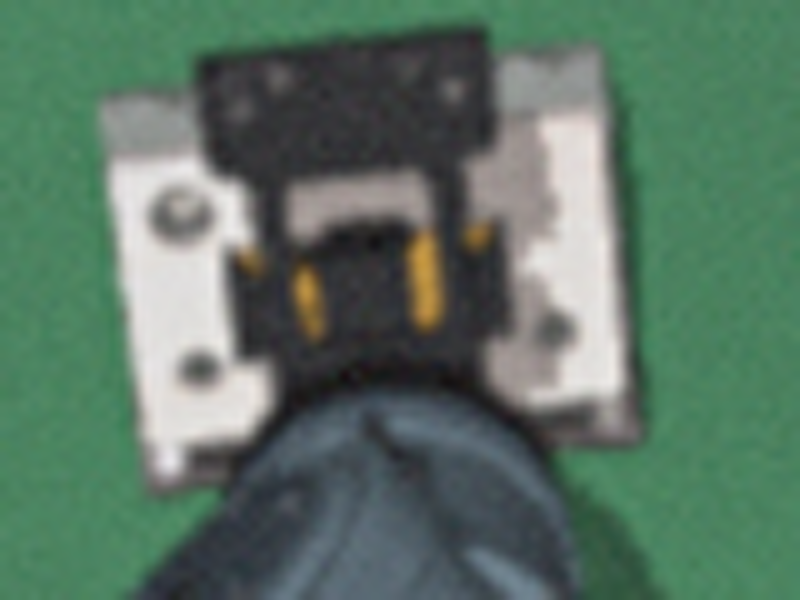

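The top view shows the lock pin's top (258.4,200.3) inside its hole (258.2,201.3). The small holes are at (260,217) and (295.3,212.9), within 0.5 px of prediction. I'll descend slowly and watch the force.

```bash
python3 -m creep '[{"travel":[-0.0005,0.0008,0.004],"rotation":[-0.0015,-0.0008,0],"claw":1},{"travel":[0,0,0.005],"rotation":[0,0,0],"claw":1},{"travel":[0,0,0.005],"rotation":[0,0,0],"claw":1},{"travel":[0,0,0.003],"rotation":[0,0,0],"claw":1},{"travel":[0,0,0],"rotation":[0,0,0],"claw":1}]' 50
python3 - <<'E'
from h import *
Rt,p=seat_tool(.0); print(plan(Rt,p)); s=robot.state(); print(Rt.inv().apply(s["ft_force"]),s["torque"])
E
```

```text
t: 10.15
tool_pos: [0.5731, -0.0167, 0.0812]
ee_rot: [1.814, 2.058, 0.551]
ft_force: [0.2, -0.0, -3.9]
gripper_width: 0.0135
grasp_force: 50.0
(array([-0.    ,  0.0009,  0.0226]), array([-0.0003, -0.0002, -0.0005]))
[-0.05799869 -1.72571734  3.47525427] [-0.16555888  0.51206245  0.01432125]
```

```bash
python3 -m creep '[{"travel":[0,0,0.004],"rotation":[0,0,0],"claw":1},{"travel":[0,0,0.004],"rotation":[0,0,0],"claw":1},{"travel":[0,0,0.003],"rotation":[0,0,0],"claw":1},{"travel":[0,0,0],"rotation":[0,0,0],"claw":1}]' 50
python3 - <<'E'
from h import *
Rt,p=seat_tool(.0); print(plan(Rt,p)); s=robot.state(); print(Rt.inv().apply(s["ft_force"]),s["torque"])
E
```

```text
t: 10.65
tool_pos: [0.5772, -0.0163, 0.0741]
ee_rot: [1.814, 2.057, 0.551]
ft_force: [-0.3, 0.2, -3.3]
gripper_width: 0.0136
grasp_force: 50.0
(array([0.0001, 0.0009, 0.0116]), array([-0.0002, -0.    , -0.0005]))
[ 0.21798623 -1.90914101  2.75782875] [-0.15091349  0.61338825 -0.00167392]
```

```bash
python3 -m creep '[{"travel":[0,0,0.004],"rotation":[0,0,0],"claw":1},{"travel":[0,0,0.003],"rotation":[0,0,0],"claw":1},{"travel":[0,0,0.002],"rotation":[0,0,0],"claw":1},{"travel":[0,0,0],"rotation":[0,0,0],"claw":1}]' 50
python3 - <<'E'
from h import *
Rt,p=seat_tool(.0); print(plan(Rt,p)); s=robot.state(); print(Rt.inv().apply(s["ft_force"]),s["torque"])
E
```

```text
t: 11.15
tool_pos: [0.5806, -0.0158, 0.0683]
ee_rot: [1.814, 2.057, 0.551]
ft_force: [0.6, -0.2, -3.2]
gripper_width: 0.0136
grasp_force: 50.0
(array([0.0001, 0.0008, 0.0027]), array([ 0.    ,  0.0001, -0.0004]))
[-0.23852146 -1.12157994  3.09548564] [-0.11778233  0.54884961  0.06361877]
```

Two millimetres to go and no contact so far.

```bash
python3 -m creep '[{"travel":[0,0,0.0015],"rotation":[0,0,0],"claw":1},{"travel":[0,0,0.0012],"rotation":[0,0,0],"claw":1},{"travel":[0,0,0],"rotation":[0,0,0],"claw":1}]' 50
python3 - <<'E'
from h import *
Rt,p=seat_tool(.0); print(plan(Rt,p)); s=robot.state(); print(Rt.inv().apply(s["ft_force"]),s["torque"])
E
```

```text
t: 11.52
tool_pos: [0.5815, -0.0158, 0.0672]
ee_rot: [1.813, 2.057, 0.552]
ft_force: [-8.5, -1.2, 5.8]
gripper_width: 0.0138
grasp_force: 50.0
(array([0.0002, 0.0005, 0.0008]), array([0.0005, 0.0002, 0.0001]))
[-0.13626758 -4.53874893 -9.36230846] [-0.12007     1.04857973 -0.03179064]
```

```bash
python3 -m creep '[{"travel":[0,0,0.001],"rotation":[0,0,0],"claw":1},{"travel":[0,0,0],"rotation":[0,0,0],"claw":1}]' 50
python3 - <<'E'
from h import *
Rt,p=seat_tool(.0); print(plan(Rt,p)); s=robot.state(); print(Rt.inv().apply(s["ft_force"]),s["torque"])
b=robot.read_camera("scene");a=robot.read_camera("top");z=lambda im,x,y:cv2.resize(im[y:y+60,x:x+80],None,fx=5,fy=5,interpolation=2)
cv2.imwrite("pics/a3.png",np.hstack([z(b,250,195),z(a,240,180)]))
E
```

```text
t: 11.78
tool_pos: [0.5816, -0.0158, 0.0672]
ee_rot: [1.812, 2.058, 0.552]
ft_force: [-21.3, -2.0, 20.0]
gripper_width: 0.0136
grasp_force: 50.0
(array([0.0002, 0.0004, 0.0007]), array([0.0009, 0.0001, 0.0008]))
[  0.66913668  -8.54960546 -28.05478532] [-0.26923988  1.65729928  0.01555071]
```

View pics/a3.png

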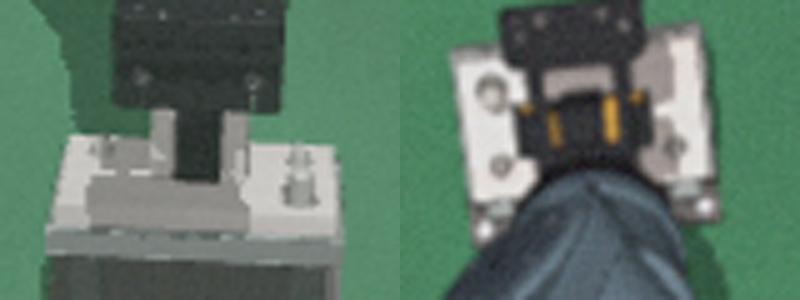

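The pins and the lock pin stand through all three holes and the plate lies on the seat, at a firm 28 N. I'll relieve the load and release.

```bash
python3 -m creep '[{"travel":[0,0,-0.0012],"rotation":[0,0,0],"claw":1},{"travel":[0,0,0],"rotation":[0,0,0],"claw":0.55},{"travel":[0,0,0],"rotation":[0,0,0],"claw":0.55},{"travel":[0,0,0],"rotation":[0,0,0],"claw":0.55},{"travel":[0,0,0],"rotation":[0,0,0],"claw":0.55}]' 50
```

```text
t: 12.5
tool_pos: [0.5818, -0.0158, 0.0669]
ee_rot: [1.813, 2.057, 0.552]
ft_force: [-0.2, 0.6, 0.1]
gripper_width: 0.0392
grasp_force: 0.0
```

```bash
python3 -m creep '[{"travel":[0,0,-0.005],"rotation":[0,0,0],"claw":0.55},{"travel":[0,0,-0.02],"rotation":[0,0,0],"claw":0.55},{"travel":[0,0,-0.05],"rotation":[0,0,0],"claw":0.55},{"travel":[0,0,-0.06],"rotation":[0,0,0],"claw":0.55},{"travel":[0,0,-0.06],"rotation":[0,0,0],"claw":0.55},{"travel":[0,0,-0.04],"rotation":[0,0,0],"claw":0.55},{"travel":[0,0,0],"rotation":[0,0,0],"claw":0.55}]' 50
python3 - <<'E'
from h import *
a,ea=tri({"top":(366.9,251.2),"scene":(207,162.5)}) # handle top
print("handle top",a,ea)
# ray checks: wood centroid/ head at plane heights
for z,t,s in((.115,(366.9,251.2),(207,162.5)),): print(ray("top",t,z),ray("scene",s,z))
print("head",ray("top",(361.5,254.7),.03),ray("scene",(211.5,190),.02))
print(robot.state()["joints"].round(3))
E
```

```text
t: 13.38
tool_pos: [0.4949, -0.0276, 0.2222]
ee_rot: [1.81, 2.053, 0.552]
ft_force: [0.1, -0.9, -0.1]
gripper_width: 0.0402
grasp_force: 0.0
handle top [ 0.45770678 -0.24068948  0.11206462] 1.0838369204360276
[ 0.45818906 -0.24285628  0.115     ] [ 0.46007876 -0.2368387   0.115     ]
head [ 0.45685717 -0.24196222  0.03      ] [ 0.46612457 -0.23697919  0.02      ]
[-0.487 -0.335  2.211  0.39   0.857 -0.809]
```

```bash
python3 - <<'E'
from h import *
Rt=down(-.52); w=plan(Rt,np.zeros(3))[1]; s=robot.state(); print("rot",w, w/5); print("then travel",Rt.inv().apply(np.array([.459,-.240,.19])-s["tool_pos"])/.75)
E
```

```text
rot [ 0.6508 -0.2128  0.8026] [ 0.13016 -0.04256  0.16052]
then travel [-0.26950542  0.09912661  0.0429162 ]
```

```bash
python3 -m creep '[{"travel":[0,0,0],"rotation":[0.1302,-0.0426,0.1605],"claw":0.4},{"travel":[0,0,0],"rotation":[0.1302,-0.0426,0.1605],"claw":0.4},{"travel":[0,0,0],"rotation":[0.1302,-0.0426,0.1605],"claw":0.4},{"travel":[0,0,0],"rotation":[0.1302,-0.0426,0.1605],"claw":0.4},{"travel":[0,0,0],"rotation":[0.13,-0.0426,0.1605],"claw":0.4}]' 40
python3 -m creep '[{"travel":[-0.04,0.015,0.005],"rotation":[0,0,0],"claw":0.4},{"travel":[-0.05,0.018,0.01],"rotation":[0,0,0],"claw":0.4},{"travel":[-0.05,0.018,0.01],"rotation":[0,0,0],"claw":0.4},{"travel":[-0.05,0.018,0.008],"rotation":[0,0,0],"claw":0.4},{"travel":[-0.05,0.018,0.005],"rotation":[0,0,0],"claw":0.4},{"travel":[-0.03,0.012,0.005],"rotation":[0,0,0],"claw":0.4},{"travel":[0,0,0],"rotation":[0,0,0],"claw":0.4},{"travel":[0,0,0],"rotation":[0,0,0],"claw":0.4}]' 40
python3 - <<'E'
from h import *
print(plan(down(-.52),np.array([.459,-.240,.066])),robot.state()["joints"].round(3))
E
```

```text
t: 14.0
tool_pos: [0.4941, -0.026, 0.2177]
ee_rot: [-2.71, -1.577, 0.006]
ft_force: [-0.1, -0.2, 0.4]
gripper_width: 0.0531
grasp_force: 0.0
t: 15.0
tool_pos: [0.4591, -0.2385, 0.1855]
ee_rot: [-2.708, -1.582, 0.001]
ft_force: [-0.2, 0.8, 0.6]
gripper_width: 0.0528
grasp_force: 0.0
(array([-0.0021,  0.0016,  0.1593]), array([-0.0057, -0.0028,  0.0081])) [-7.100e-01  1.110e-01  1.799e+00  1.000e-03  1.236e+00 -1.970e-01]
```

```bash
python3 -m creep '[{"travel":[-0.0021,0.0016,0.03],"rotation":[-0.0057,-0.0028,0.0081],"claw":0.4},{"travel":[0,0,0.03],"rotation":[0,0,0],"claw":0.4},{"travel":[0,0,0.03],"rotation":[0,0,0],"claw":0.4},{"travel":[0,0,0.03],"rotation":[0,0,0],"claw":0.4},{"travel":[0,0,0.025],"rotation":[0,0,0],"claw":0.4},{"travel":[0,0,0.014],"rotation":[0,0,0],"claw":0.4},{"travel":[0,0,0],"rotation":[0,0,0],"claw":0.4},{"travel":[0,0,0],"rotation":[0,0,0],"claw":0.4}]' 40
python3 - <<'E'
from h import *
print(plan(down(-.52),np.array([.459,-.240,.066])))
b=robot.read_camera("scene");a=robot.read_camera("top");z=lambda im,x,y:cv2.resize(im[y:y+60,x:x+80],None,fx=5,fy=5,interpolation=2)
cv2.imwrite("pics/a4.png",np.hstack([z(b,170,145),z(a,325,225)]))
E
```

```text
t: 16.0
tool_pos: [0.4601, -0.2416, 0.0682]
ee_rot: [2.715, 1.574, 0.001]
ft_force: [-0.1, 0.3, 0.4]
gripper_width: 0.0526
grasp_force: 0.0
(array([ 0.0011, -0.0024,  0.0029]), array([0.004 , 0.0013, 0.0003]))
```

View pics/a4.png

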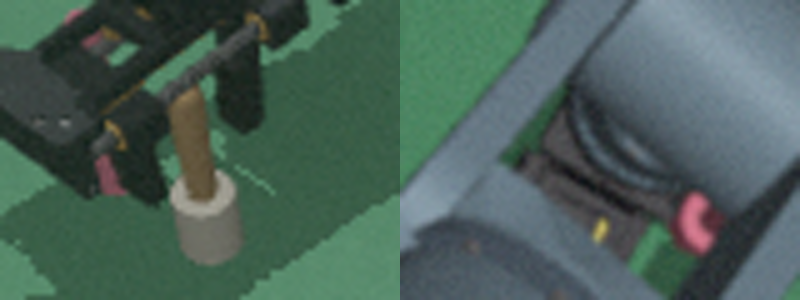

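The handle stands between the open fingers, about midway (scene crop: fingertips (145,200) and (240,130), handle (195,165)). The pink one is clear. I'll close.

```bash
python3 -m creep '[{"travel":[0.0011,-0.0024,0.002],"rotation":[0.004,0.0013,0],"claw":0.4},{"travel":[0,0,0],"rotation":[0,0,0],"claw":0.7},{"travel":[0,0,0],"rotation":[0,0,0],"claw":1},{"travel":[0,0,0],"rotation":[0,0,0],"claw":1},{"travel":[0,0,0],"rotation":[0,0,0],"claw":1},{"travel":[0,0,0],"rotation":[0,0,0],"claw":1},{"travel":[0,0,0],"rotation":[0,0,0],"claw":1},{"travel":[0,0,0],"rotation":[0,0,0],"claw":1}]' 55
python3 - <<'E'
from h import *
Rt=seat_tool(0)[0]; s=robot.state()
Ro,t=seatT(ST); g=s["tool_pos"][2]
p=t+Ro.apply([.022,.046,.026+g+.03]); print(s["tool_pos"],g,p,plan(Rt,p)[1]); 
# intermediate with tool down at z .24
print("travel tool-down to pre (z .26)",plan(Rt,np.array([p[0],p[1],.24]))[0])
E
```

```text
t: 17.1
tool_pos: [0.4584, -0.24, 0.0659]
ee_rot: [-2.717, -1.575, 0.001]
ft_force: [0.8, -0.4, -0.6]
gripper_width: 0.0175
grasp_force: 55.0
[ 0.45837414 -0.23996115  0.06593307] 0.0659330738931001 [0.54153762 0.02566814 0.17159714] [-0.6445  0.2147 -0.8039]
travel tool-down to pre (z .26) [ 0.3625 -0.0801 -0.2319]
```

```bash
python3 -m creep '[{"travel":[0,0,-0.015],"rotation":[0,0,0],"claw":1},{"travel":[0,0,-0.045],"rotation":[0,0,0],"claw":1},{"travel":[0,0,-0.055],"rotation":[0,0,0],"claw":1},{"travel":[0,0,-0.055],"rotation":[0,0,0],"claw":1},{"travel":[0,0,-0.042],"rotation":[0,0,0],"claw":1},{"travel":[0,0,-0.02],"rotation":[0,0,0],"claw":1}]' 55
python3 -m creep '[{"travel":[0.025,-0.0055,0],"rotation":[0,0,0],"claw":1},{"travel":[0.05,-0.011,0],"rotation":[0,0,0],"claw":1},{"travel":[0.06,-0.0133,0],"rotation":[0,0,0],"claw":1},{"travel":[0.06,-0.0133,0],"rotation":[0,0,0],"claw":1},{"travel":[0.06,-0.0133,0],"rotation":[0,0,0],"claw":1},{"travel":[0.06,-0.0133,0],"rotation":[0,0,0],"claw":1},{"travel":[0.03,-0.0066,0],"rotation":[0,0,0],"claw":1},{"travel":[0.0175,-0.0038,0],"rotation":[0,0,0],"claw":1}]' 55
python3 -m creep '[{"travel":[0,0,0],"rotation":[-0.0645,0.0215,-0.0804],"claw":1},{"travel":[0,0,0],"rotation":[-0.129,0.043,-0.1608],"claw":1},{"travel":[0,0,0],"rotation":[-0.129,0.043,-0.1608],"claw":1},{"travel":[0,0,0],"rotation":[-0.129,0.043,-0.1608],"claw":1},{"travel":[0,0,0],"rotation":[-0.129,0.043,-0.1608],"claw":1},{"travel":[0,0,0],"rotation":[-0.064,0.0212,-0.0803],"claw":1},{"travel":[0,0,0],"rotation":[0,0,0],"claw":1}]' 55
cat >> h.py <<'E'
def mal(h,g=.0659):
    Ro,t=seatT(ST); return seat_tool(0)[0],t+Ro.apply([.022,.046,.026+g+h])
E
python3 - <<'E'
from h import *
print(plan(*mal(.03)))
E
```

```text
t: 17.85
tool_pos: [0.4591, -0.2405, 0.2425]
ee_rot: [2.716, 1.574, 0.001]
ft_force: [-0.1, -0.0, -0.9]
gripper_width: 0.0173
grasp_force: 55.0
t: 18.85
tool_pos: [0.5405, 0.0281, 0.2381]
ee_rot: [-2.713, -1.576, 0.005]
ft_force: [-0.4, 0.2, -2.2]
gripper_width: 0.0175
grasp_force: 55.0
t: 19.73
tool_pos: [0.54, 0.0256, 0.2384]
ee_rot: [1.818, 2.058, 0.55]
ft_force: [0.0, -0.1, -1.4]
gripper_width: 0.0172
grasp_force: 55.0
(array([-0.0003, -0.0426,  0.0784]), array([-0.0037, -0.0003, -0.0032]))
```

```bash
python3 -m creep '[{"travel":[0,-0.02,0.01],"rotation":[-0.0037,0,-0.0032],"claw":1},{"travel":[0,-0.0226,0.02],"rotation":[0,0,0],"claw":1},{"travel":[0,0,0.025],"rotation":[0,0,0],"claw":1},{"travel":[0,0,0.0234],"rotation":[0,0,0],"claw":1},{"travel":[0,0,0.015],"rotation":[0,0,0],"claw":1},{"travel":[0,0,0],"rotation":[0,0,0],"claw":1},{"travel":[0,0,0],"rotation":[0,0,0],"claw":1}]' 55
python3 - <<'E'
from h import *
print(plan(*mal(.0))); print(R.from_rotvec(robot.state()["ee_rot"]).inv().apply(robot.state()["ft_force"]))
b=robot.read_camera("scene");a=robot.read_camera("top");z=lambda im,x,y:cv2.resize(im[y:y+60,x:x+80],None,fx=5,fy=5,interpolation=2)
cv2.imwrite("pics/a5.png",np.hstack([z(b,250,185),z(a,230,180)]))
E
```

```text
t: 20.6
tool_pos: [0.5492, 0.0266, 0.1638]
ee_rot: [1.809, 2.058, 0.553]
ft_force: [0.3, -0.1, -1.6]
gripper_width: 0.0173
grasp_force: 55.0
(array([-0.    , -0.0038,  0.0259]), array([0.0038, 0.0001, 0.0031]))
[-0.13428583 -0.58736431  1.54159194]
```

View pics/a5.png

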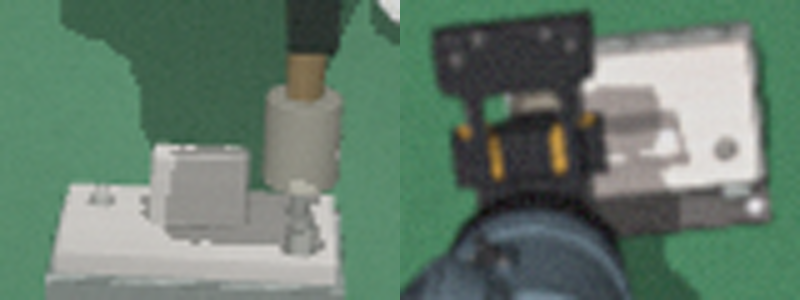

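The mallet head hangs straight above the lock pin (scene crop: head at x≈302, pin at x≈300), clear of the bar. I'll press down.

```bash
python3 -m creep '[{"travel":[0,-0.0038,0.006],"rotation":[0.0038,0,0.0031],"claw":1},{"travel":[0,0,0.007],"rotation":[0,0,0],"claw":1},{"travel":[0,0,0.006],"rotation":[0,0,0],"claw":1},{"travel":[0,0,0.005],"rotation":[0,0,0],"claw":1},{"travel":[0,0,0.005],"rotation":[0,0,0],"claw":1},{"travel":[0,0,0.004],"rotation":[0,0,0],"claw":1},{"travel":[0,0,0.003],"rotation":[0,0,0],"claw":1},{"travel":[0,0,0],"rotation":[0,0,0],"claw":1}]' 55
python3 - <<'E'
from h import *
print(plan(*mal(-.012))); print(R.from_rotvec(robot.state()["ee_rot"]).inv().apply(robot.state()["ft_force"]))
E
```

```text
t: 21.7
tool_pos: [0.56, 0.028, 0.1385]
ee_rot: [1.814, 2.058, 0.551]
ft_force: [-0.4, -0.5, -0.9]
gripper_width: 0.0172
grasp_force: 55.0
(array([0.    , 0.0005, 0.0054]), array([-0.0001,  0.0001, -0.    ]))
[-0.40384313 -0.83092401  0.5739195 ]
```

```bash
python3 -m creep '[{"travel":[0,0,0.003],"rotation":[0,0,0],"claw":1},{"travel":[0,0,0.002],"rotation":[0,0,0],"claw":1}]' 55
python3 - <<'E'
from h import *
print(plan(*mal(-.012))); print(R.from_rotvec(robot.state()["ee_rot"]).inv().apply(robot.state()["ft_force"]))
E
python3 -m creep '[{"travel":[0,0,0.0012],"rotation":[0,0,0],"claw":1},{"travel":[0,0,0],"rotation":[0,0,0],"claw":1}]' 55
python3 - <<'E'
from h import *
print(plan(*mal(-.012))); print(R.from_rotvec(robot.state()["ee_rot"]).inv().apply(robot.state()["ft_force"]))
E
```

```text
t: 21.95
tool_pos: [0.5619, 0.0282, 0.1355]
ee_rot: [1.813, 2.058, 0.551]
ft_force: [-5.2, -0.4, 4.5]
gripper_width: 0.0174
grasp_force: 54.9
(array([0.0001, 0.0004, 0.0006]), array([0.0002, 0.0002, 0.0001]))
[ 0.29588056 -2.2311309  -6.44232992]
t: 22.2
tool_pos: [0.5624, 0.0282, 0.1354]
ee_rot: [1.812, 2.058, 0.551]
ft_force: [-11.8, -1.6, 12.3]
gripper_width: 0.0178
grasp_force: 54.8
(array([ 0.0001, -0.0001,  0.0002]), array([0.0005, 0.0002, 0.001 ]))
[ -0.08053133  -4.19893865 -16.57551164]
```

```bash
python3 -m creep '[{"travel":[0,0,0.001],"rotation":[0,0,0],"claw":1},{"travel":[0,0,0],"rotation":[0,0,0],"claw":1}]' 55
python3 - <<'E'
from h import *
print(plan(*mal(-.012))); print(R.from_rotvec(robot.state()["ee_rot"]).inv().apply(robot.state()["ft_force"]))
E
```

```text
t: 22.45
tool_pos: [0.5628, 0.0282, 0.1353]
ee_rot: [1.812, 2.058, 0.552]
ft_force: [-19.5, -2.4, 20.6]
gripper_width: 0.0175
grasp_force: 54.8
(array([ 0.0002, -0.0006, -0.0001]), array([0.001 , 0.0003, 0.0016]))
[  0.05585842  -6.68797914 -27.69276503]
```

The pin is firm on its stop at 28 N. I'll retreat and bring the mallet back.

```bash
python3 -m creep '[{"travel":[0,0,-0.01],"rotation":[0,0,0],"claw":1},{"travel":[0,0,-0.03],"rotation":[0,0,0],"claw":1},{"travel":[0,0,-0.05],"rotation":[0,0,0],"claw":1},{"travel":[0,0,-0.05],"rotation":[0,0,0],"claw":1},{"travel":[0,0,-0.03],"rotation":[0,0,0],"claw":1},{"travel":[0,0,0],"rotation":[0,0,0],"claw":1}]' 55
python3 - <<'E'
from h import *
im=robot.read_camera("scene");cv2.imwrite("pics/s6.png",im)
Rt=down(-.52); print("rot",plan(Rt,np.zeros(3))[1]/5, "travel after",Rt.inv().apply(np.array([.4584,-.24,.2])-robot.state()["tool_pos"])/.75)
E
```

```text
t: 23.2
tool_pos: [0.5002, 0.0199, 0.2463]
ee_rot: [1.81, 2.054, 0.553]
ft_force: [0.4, -0.5, -2.2]
gripper_width: 0.0177
grasp_force: 55.0
rot [ 0.12912 -0.04294  0.1606 ] travel after [-0.32839911  0.12444661  0.0598087 ]
```

```bash
python3 -m creep '[{"travel":[0,0,0],"rotation":[0.1291,-0.0429,0.1606],"claw":1},{"travel":[0,0,0],"rotation":[0.1291,-0.0429,0.1606],"claw":1},{"travel":[0,0,0],"rotation":[0.1291,-0.0429,0.1606],"claw":1},{"travel":[0,0,0],"rotation":[0.1291,-0.0429,0.1606],"claw":1},{"travel":[0,0,0],"rotation":[0.1291,-0.043,0.1606],"claw":1},{"travel":[0,0,0],"rotation":[0,0,0],"claw":1}]' 55
python3 -m creep '[{"travel":[-0.03,0.0114,0],"rotation":[0,0,0],"claw":1},{"travel":[-0.05,0.019,0.01],"rotation":[0,0,0],"claw":1},{"travel":[-0.055,0.0208,0.01],"rotation":[0,0,0],"claw":1},{"travel":[-0.055,0.0208,0.01],"rotation":[0,0,0],"claw":1},{"travel":[-0.055,0.0208,0.01],"rotation":[0,0,0],"claw":1},{"travel":[-0.045,0.0171,0.01],"rotation":[0,0,0],"claw":1},{"travel":[-0.025,0.0095,0.01],"rotation":[0,0,0],"claw":1},{"travel":[-0.0134,0.005,0],"rotation":[0,0,0],"claw":1},{"travel":[0,0,0],"rotation":[0,0,0],"claw":1}]' 55
python3 - <<'E'
from h import *
print(plan(down(-.52),np.array([.4584,-.24,.0659])))
E
```

```text
t: 24.0
tool_pos: [0.5003, 0.0204, 0.2421]
ee_rot: [-2.713, -1.577, 0.004]
ft_force: [0.4, -0.5, -1.3]
gripper_width: 0.0175
grasp_force: 55.0
t: 25.12
tool_pos: [0.4582, -0.2396, 0.1993]
ee_rot: [-2.716, -1.576, 0.001]
ft_force: [1.4, -0.1, -1.1]
gripper_width: 0.0174
grasp_force: 55.0
(array([-0.0003,  0.0008,  0.1778]), array([-0.002 , -0.    ,  0.0011]))
```

```bash
python3 -m creep '[{"travel":[-0.0003,0.0008,0.03],"rotation":[-0.002,0,0.0011],"claw":1},{"travel":[0,0,0.04],"rotation":[0,0,0],"claw":1},{"travel":[0,0,0.04],"rotation":[0,0,0],"claw":1},{"travel":[0,0,0.035],"rotation":[0,0,0],"claw":1},{"travel":[0,0,0.02],"rotation":[0,0,0],"claw":1},{"travel":[0,0,0.008],"rotation":[0,0,0],"claw":1},{"travel":[0,0,0.001],"rotation":[0,0,0],"claw":1},{"travel":[0,0,0],"rotation":[0,0,0],"claw":1}]' 55
python3 - <<'E'
from h import *
print(plan(down(-.52),np.array([.4584,-.24,.0659])))
E
```

```text
t: 26.12
tool_pos: [0.4591, -0.2407, 0.0698]
ee_rot: [2.717, 1.575, 0.0]
ft_force: [0.2, -0.8, -1.2]
gripper_width: 0.017
grasp_force: 55.0
(array([ 0.0004, -0.0012,  0.0052]), array([ 0.0019,  0.0008, -0.0002]))
```

```bash
python3 -m creep '[{"travel":[0,0,0.002],"rotation":[0,0,0],"claw":1},{"travel":[0,0,0.0015],"rotation":[0,0,0],"claw":1},{"travel":[0,0,0],"rotation":[0,0,0],"claw":1}]' 55; python3 -m creep '[{"travel":[0,0,0.001],"rotation":[0,0,0],"claw":1},{"travel":[0,0,0],"rotation":[0,0,0],"claw":1}]'
```

```text
t: 26.5
tool_pos: [0.4584, -0.2403, 0.0662]
ee_rot: [-2.718, -1.575, 0.001]
ft_force: [0.2, 0.0, -1.0]
gripper_width: 0.0175
grasp_force: 55.0
t: 26.75
tool_pos: [0.4586, -0.2405, 0.0659]
ee_rot: [2.718, 1.575, -0.0]
ft_force: [-1.7, 1.3, 3.1]
gripper_width: 0.0173
grasp_force: 55.0
```

```bash
python3 -m creep '[{"travel":[0,0,0.0006],"rotation":[0,0,0],"claw":1},{"travel":[0,0,0],"rotation":[0,0,0],"claw":1},{"travel":[0,0,0],"rotation":[0,0,0],"claw":1}]' 5; python3 -m creep '[{"travel":[0,0,0],"rotation":[0,0,0],"claw":0.75},{"travel":[0,0,0],"rotation":[0,0,0],"claw":0.6},{"travel":[0,0,0],"rotation":[0,0,0],"claw":0.4},{"travel":[0,0,0],"rotation":[0,0,0],"claw":0.4},{"travel":[0,0,0],"rotation":[0,0,0],"claw":0.4}]' 5
```

```text
t: 27.12
tool_pos: [0.459, -0.2407, 0.0656]
ee_rot: [2.717, 1.574, 0.0]
ft_force: [-1.5, 0.4, 6.2]
gripper_width: 0.0191
grasp_force: 5.0
t: 27.75
tool_pos: [0.4584, -0.2402, 0.065]
ee_rot: [-2.718, -1.575, 0.001]
ft_force: [0.1, -0.6, -1.1]
gripper_width: 0.0529
grasp_force: 0.0
```

```bash
python3 -m creep '[{"travel":[0,0,-0.02],"rotation":[0,0,0],"claw":0.4},{"travel":[0,0,-0.04],"rotation":[0,0,0],"claw":0.4},{"travel":[0,0,-0.05],"rotation":[0,0,0],"claw":0.4},{"travel":[0,0,-0.05],"rotation":[0,0,0],"claw":0.4},{"travel":[0,0,-0.05],"rotation":[0,0,0],"claw":0.4},{"travel":[-0.05,-0.02,-0.02],"rotation":[0,0,0],"claw":0.4},{"travel":[-0.06,-0.03,0],"rotation":[0,0,0],"claw":0.4},{"travel":[-0.06,-0.03,0],"rotation":[0,0,0],"claw":0.4},{"travel":[-0.03,-0.02,0],"rotation":[0,0,0],"claw":0.4},{"travel":[0,0,0],"rotation":[0,0,0],"claw":0.4}]' 5
python3 - <<'E'
from h import *
ims={}
for n,(cx,cy) in {"top":(363,254),"scene":(211,180)}.items():
    I=robot.read_camera(n); cv2.imwrite(f"pics/{n}9.png",I); im=I[cy-25:cy+25,cx-14:cx+14]; h=cv2.cvtColor(im,cv2.COLOR_BGR2HSV)
    for nm,m in(("wood",cv2.inRange(h,(8,70,90),(28,255,255))),("head",cv2.inRange(h,(0,0,150),(179,50,255)))):
        k,_,st,c=cv2.connectedComponentsWithStats(m)
        for i in range(1,k):
            if st[i,4]>8: print(n,nm,(st[i,:2]+[cx-14,cy-25]),st[i,2:],(c[i]+[cx-14,cy-25]).round(1))
# lock pin: predicted scene/top pixels of its top when up/down (bias removed), and image change there
Ro,t=seatT(ST)
for z in(.026,.014): print(z,proj("scene",Ro.apply([.022,.046,z])+t)[0]+[1.05,.48])
a=cv2.imread("pics/scene9.png")[214:240,250:326]; b=cv2.imread("pics/top9.png")[180:230,240:310]; c=cv2.imread("pics/scene9.png")[155:200,180:225]
z=lambda im,s:cv2.resize(im,None,fx=s,fy=s,interpolation=2)
g=cv2.imread("pics/scene9.png")[222:242,304:318,1]; print(g)
E
```

```text
t: 29.0
tool_pos: [0.3178, -0.334, 0.2387]
ee_rot: [2.719, 1.57, -0.001]
ft_force: [0.4, 0.0, -0.5]
gripper_width: 0.0526
grasp_force: 0.0
top wood [363 248] [ 8  8 49] [366.6 251.5]
top head [356 248] [13 13 83] [361.  254.9]
scene wood [203 160] [ 10  25 147] [207.9 171.6]
scene head [204 179] [13  9 63] [210.4 183.8]
0.026 [310.2547659  228.29295762]
0.014 [309.9835274  233.19987151]
[[145 143 143 145 144 144 146 142 143 143 143 143 144 142]
 [174 174 172 174 162 159 153 158 158 161 148 145 145 141]
 [199 197 198 198 176 178 184 197 201 199 200 200 176 146]
 [198 198 198 200 164 179 181 160 196 200 199 200 176 148]
 [199 200 195 169 153 174 174 158 190 198 200 198 177 131]
 [202 201 201 160 153 171 170 153 165 198 202 202 173 127]
 [200 200 201 201 200 200 201 200 199 202 202 203 191 169]
 [199 202 201 202 202 200 200 202 202 200 201 201 191 158]
 [202 203 203 201 203 202 204 203 202 202 201 203 191 157]
 [202 203 202 202 203 201 203 202 205 203 202 202 192 159]
 [200 201 200 200 195 193 192 197 201 202 201 201 202 162]
 [203 201 203 189 177 187 181 184 171 199 201 201 201 160]
 [202 197 167 146 176 211 209 195 161 158 198 202 202 160]
 [201 201 179 135 145 157 135 155 140 169 201 203 203 158]
 [202 202 201 200 191 192 182 177 199 199 201 202 204 158]
 [196 196 196 195 201 200 201 201 200 201 204 206 206 169]
 [185 187 188 187 186 187 190 187 188 188 188 188 188 164]
 [179 182 182 182 181 182 182 183 184 186 183 184 185 151]
 [181 181 181 182 180 182 182 181 181 182 183 181 183 153]
 [169 164 174 173 173 174 172 176 181 181 181 183 182 151]]
```

The mallet stands where it was at the start. The lock pin top now shows at row ≈234, against a prediction of 233.2 for fully down and 228.3 for up. Handing in.

```bash
python3 -c "
from bench import robot
print(robot.hand_in())"
```

```text
the job is handed in; nothing more can be done
None
```

I handed in the job at about 29 s: by force and camera checks the plate is flush on the pins, the lock pin was pressed onto its stop with the mallet, and the mallet is back upright on its head where it began; no verdict was returned.

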